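# Offer an upright offcut into the open drill vice

## Task

The small pine offcut that lies flat on the worktop is to be drilled into its end: stand it up on one of its small ends on the worktop and let go of it, so that you can take it again from straight above near its top. Then carry it over the tin and the jar to the vice that stands on the worktop and hold it upright between the open jaws, halfway along them, wide faces facing the jaws, clear of both jaws and with its lower end about 6 mm above the vice's bed. Finish while holding it still like that, touching nothing but your gripper, so that I can slip the packing under it and wind the jaw in; leave the jaw where it is and knock nothing else about.

Things in the scene. Friction and masses are not known exactly. Their poses are not given: they have to be found in the camera images.
- pine_piece: the work: the smaller of two pine offcuts, a plain block 40 mm wide (its x), 90 mm long (its y), 20 mm thick (its z), about 50 g. It starts lying flat, its z up. Origin at the centre of one wide (40 x 90 mm) face, the one that is underneath at the start. Standing on end its y points straight up or down; the two ends are alike and either may be the foot
- piece_mid (a point): centre of the pine offcut (10 mm along its z from its origin); 45 mm from either end
- vice_bed (a point): foot of the vice's fixed jaw face, halfway along the jaw, level with the bed (18 mm above the worktop). x runs along the jaws, y from the fixed jaw across to the moving jaw (and on to the screw), z up. The jaws are 86 to 90 mm long; their upright faces reach from 8 to 44 mm above the bed, the fixed jaw behind its face to 48 mm. The bed is two rails, 36 mm apart
- jaw_face (a point): point on the moving jaw, at the foot of its face (level of the bed, halfway along); same axes as vice_bed. The gap between the jaws is the distance between the two points, 40 to 58 mm at the start
- machine_vice_jaw (a joint): slide of the moving jaw in m: the gap between the jaws is 40 mm plus this value. It slides stiffly (about 8 N) and is to be left where it is
- paint_tin: upright paint tin, 77 mm across, 77 mm high, between the offcut and the vice; origin at the centre of its underside; its z up. Loose
- jar: upright white jar with a yellow screw cap, 66 mm across, 97 mm high, next to the tin; origin at the centre of its underside; its z up. Loose
- wide_offcut: the larger pine offcut, 90 x 140 x 20 mm, lying flat behind the work; origin at the centre of its underside. Loose, not to be used
- masking_tape: roll of masking tape, 104 mm across, 25 mm high, lying flat at the back left; origin at the centre of its underside. Loose
- pliers_red: red-handled pliers, 62 x 181 x 12 mm, lying at the left; origin at the centre of the underside. Loose
- oil_dropper: small dropper bottle, 34 mm across, 102 mm high, standing behind the vice; origin at the centre of its underside; its z up. Loose
- machine_vice: the vice: a grey machine vice 112 mm wide (x), 300 mm long (y), 66 mm high, fixed on the white worktop (one like it stands far to the right on the brown bench: not that one). Origin at worktop level, 84 mm from vice_bed towards the screw; axes as vice_bed. It reaches 66 mm past vice_bed behind the fixed jaw and 234 mm on the screw's side, where nothing is higher than 62 mm
Mind the look-alikes: they are no part of the job. Leave any blue or yellow look-alike of the pine_piece alone.

How it is judged:
On the way, in this order (a step that is already met when the one before it is completed fails the run):
1. the offcut stands by itself, upright on a small end on the worktop, let go ((angle between pine_piece's own y axis and vertical below 0.08 rad or angle between pine_piece's own y axis and vertical above 3.0616 rad) and height (world z) of piece_mid between 0.042 and 0.049 m and contact force between pine_piece and the arm below 0.02 N and contact force between pine_piece and the fingers below 0.02 N and linear speed of pine_piece below 0.02 m/s), for 0.2 s.
2. the offcut is lifted upright, its lower end higher than the vice's jaws (height (world z) of piece_mid above 0.115 m and angle between the y axis of pine_piece and the z axis of vice_bed, either way round below 0.25 rad and contact force between pine_piece and the fingers above 0.5 N), for 0.1 s.
At the end, for the whole second after the job is handed in: Held still and upright (4.5 deg) between the open jaws: wide faces parallel to the jaws (5.7 deg), centre within 8 mm of halfway along them, 2.5 mm or more from each jaw, lower end 2 to 11 mm above the bed; gripped, and neither offcut nor robot touches the vice (angle between the y axis of pine_piece and the z axis of vice_bed, either way round below 0.08 rad and angle between the z axis of pine_piece and the y axis of vice_bed, either way round below 0.1 rad and x of piece_mid in the frame of vice_bed between -0.008 and 0.008 m and y of piece_mid in the frame of vice_bed above 0.0125 m and y of piece_mid in the frame of jaw_face below -0.0125 m and z of piece_mid in the frame of vice_bed between 0.047 and 0.056 m and contact force between each of pine_piece, the fingers, the arm and machine_vice below 0.02 N and contact force between pine_piece and the fingers above 0.5 N and linear speed of pine_piece below 0.01 m/s); the arm keeps its last pose, push and grip.
It fails at once if the vice's moving jaw is shifted by more than 4 mm (distance of jaw_face from where it was at the start of the episode above 0.004 m).
It fails at once if a bystander is knocked more than 20 mm from its place (distance of any of paint_tin, jar, wide_offcut, masking_tape, pliers_red, oil_dropper from where it was at the start of the episode above 0.02 m).
It fails at once if the tin, the jar or the dropper bottle is tipped (angle between any of paint_tin, jar, oil_dropper's own z axis and vertical above 0.5 rad).
It also fails if it takes over 58 s, if anything falls off the work surface, if the arm or the gripper's body presses on something with over 40 N, if the wrist force passes 120 N, or if a joint passes its speed limit or range.

## Robot

A 6-joint arm with a two-finger parallel gripper is mounted at the origin on a cart in front of the work surface, level with it; the furniture and walls round the work are solid. World frame = base frame: x ahead of the robot, y to its left, z up, the work surface at z = 0. Lengths are in m, angles in rad, forces in N, time in s.
With the tool pointing down it reaches from about 0.15 to 0.775 m from the base axis. Payload 6.1 kg.
Tool frame: the origin (TCP) lies midway between the tips of the shut fingers; the grasp point (between the pads) lies 19 mm behind it; z points along the fingers, y is the line along which they close (so a half turn about z gives the same grasp; the last joint's range is limited). The gripper opens to 85 mm and grips with 20 to 120 N. Pads are 22 mm wide; open, the fingers measure 114 mm over their backs; the gripper's body (76 mm by 85 mm) begins 54 mm behind the grasp point. The pads swing forward as they close: fully open they stand 13 mm farther back than shut.
Start: joints at [-1.173, 0.126, -0.04, 1.405, 0, 1.571], TCP at [0.203, -0.484, 0.231] pointing down, gripper open.
Joint ranges: [-2.72, 2.72], [-0.95, 1.95], [-1.27, 1.35], [-1.78, 2.02], [-1.46, 1.47], [-3.14, 3.14]. Speed limits (rad/s): [2.39, 2.39, 3.01, 3.14, 3.14, 3.14].

## Interface

Orientations are given as a unit quaternion [x, y, z, w].
In Python, from rig import ctrl gives the robot as it stands.
- The arm moves only by the shell command python3 -m inch 'ROWS' [FORCE]. ROWS is JSON, one flat list of numbers, 7 for each row, row after row: the closure, from 0 (fully open) to 1 (shut), then the shift along the tool's x, y, z in mm, then the turn, a rotation vector about the tool's x, y, z in degrees. In form: [hand, dx, dy, dz, rx, ry, rz, hand, dx, dy, dz, rx, ry, rz, ...]. A call has 1 to 10 rows; each row shifts and turns the commanded pose from where the row before left it, along the tool's axes as they then stand; what a row does not reach is not made up. A row lasts 1/10 s, in which the tool goes at most 50 mm and 8.59 degrees, less where a joint would pass 70% of its speed; a pose out of reach is approached as far as the arm can. A call is refused whole if a number of a shift passes 50 or a number of a turn 8.59, either way. A call with a gripper value outside its range is refused whole. The fingers move at their own pace and stop on an object; FORCE is the grip in N (left out, the last holds). Time passes only in rows, so rows that do not move let the fingers close. It gives the time, the measured TCP pose, the force, the opening and the grip force at its end, in the units of the state.
- ctrl.get_obs(): the state, without advancing time (a new reading comes with each control period).
- ctrl.get_image(name): name is "scene" or "top" or "wrist"; returns (picture, depth): 384x512x3 uint8, red, green, blue; 384x512 float32, m along the optical axis (not along the pixel's ray), 0 where there is no reading.
- ctrl.camera_model(name): a dict with "intrinsics" (3x3 intrinsics, pixels), "xyz" and "rotation" of the camera in the world; the wrist camera has in their place "tool_from_camera" (4x4, takes a point from camera to tool coordinates, whose origin is the TCP and whose axes are the flange's). Camera axes: x right, y down, z forward; pixel columns grow to the right and rows downward; lengths in m; the calibration is good to about 2 mm. A picture is of the moment at which its call begins: read the wrist's pose just before it. camera_model takes no time and is no camera call.
- ctrl.finish_job(): hands the job in; it is judged then, once.
The state is a dict: "clock": time; "qpos": joint angles; "qvel": joint speeds; "joint_efforts": joint torques, N m; "eef_pos": TCP position; "tool_rot": TCP orientation; "contact_force": force on the tool from outside, world axes, zero at the start; "ft_torque": the same for the moment, N m; "width": finger opening in m; "finger_force": force on a finger pad.
Only numpy, scipy, OpenCV 4.12 (cv2) and the standard library are available. Lean on these libraries where they do the work, as an engineer would, in place of code of your own. Each camera call takes 0.05 s, during which the arm holds its last target. There are 200 camera calls.

## Working session

There is one attempt and no reset: what is moved stays moved. The work goes in short steps, Python scripts to look and compute and a shell command to move; the robot and the scene stay as the last step left them, time stands still between calls to the robot, and variables do not carry over. Pictures are saved under pics/ and viewed, at most 10 in all, crops included, and the job is handed in when it is done.

```bash
ls; mkdir -p pics
python3 - <<'E'
from rig import ctrl
import cv2,numpy as np
print(ctrl.get_obs())
for n in ("scene","top"):
    im,d=ctrl.get_image(n); cv2.imwrite(f"pics/{n}0.png",im[:,:,::-1]); np.savez(f"{n}0.npz",im=im,d=d); print(n,ctrl.camera_model(n))
print(ctrl.camera_model("wrist"))
E
```

```text
pics
{'clock': 0.0, 'qpos': array([-1.17302024e+00,  1.26414206e-01, -4.05815107e-02,  1.40540701e+00,
        2.65161260e-05,  1.57076876e+00]), 'qvel': array([-0.00141594, -0.00089169,  0.00086312,  0.00151725, -0.00015526,
        0.00194736]), 'joint_efforts': array([-2.54618944e-04, -4.35915720e+01,  3.52920806e+01,  1.73413195e-02,
       -5.73641000e-05, -2.17844665e-06]), 'eef_pos': array([ 0.20322231, -0.48364178,  0.23052266]), 'tool_rot': array([ 9.80283846e-01,  1.97592853e-01, -1.45688246e-04, -7.89988199e-04]), 'contact_force': array([ 0.62476956, -0.23067799,  0.21329189]), 'ft_torque': array([-0.02764139,  0.05345104,  0.03676828]), 'finger_force': 0.0, 'width': 0.08542961080060607}
scene {'intrinsics': array([[403.35714718,   0.        , 253.92417441],
       [  0.        , 403.35714718, 187.86649931],
       [  0.        ,   0.        ,   1.        ]]), 'xyz': array([-0.06999329,  0.65354133,  0.69595455]), 'rotation': array([-0.37895118,  0.81824118, -0.39562625,  0.17423333])}
top {'intrinsics': array([[411.93039217,   0.        , 260.99215875],
       [  0.        , 411.93039217, 194.99000791],
       [  0.        ,   0.        ,   1.        ]]), 'xyz': array([0.30314457, 0.13187256, 1.3018547 ]), 'rotation': array([-0.69951684,  0.7083167 , -0.06566369,  0.06820504])}
{'intrinsics': array([[332.89467246,   0.        , 257.85256185],
       [  0.        , 332.89467246, 189.79312112],
       [  0.        ,   0.        ,   1.        ]]), 'tool_from_camera': array([[ 1.12219650e-03, -9.54470249e-01, -2.98304013e-01,
         7.57429417e-02],
       [ 9.99999211e-01,  9.02661007e-04,  8.73714494e-04,
        -7.73345985e-04],
       [-5.64667090e-04, -2.98304758e-01,  9.54470509e-01,
        -1.42016415e-01],
       [ 0.00000000e+00,  0.00000000e+00,  0.00000000e+00,
         1.00000000e+00]])}
```

View pics/top0.png

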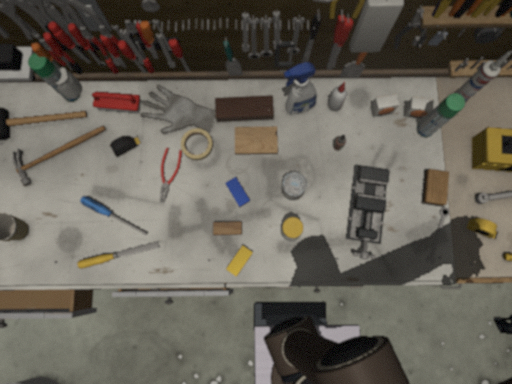

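View pics/scene0.png

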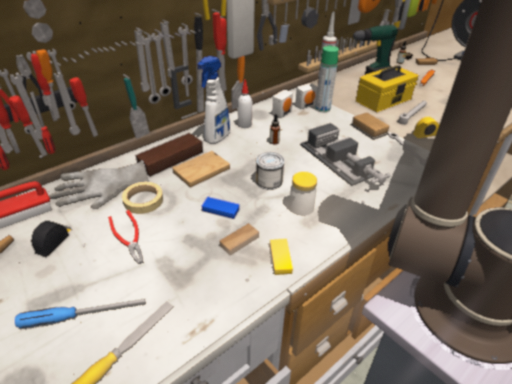

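The top view shows the pine piece at (227,228), the tin at (293,184), the jar at (292,227) and the vice around (368,210). The vice's fixed jaw is at the back and its screw points towards the robot. The scene view agrees with this layout.

```bash
cat > h.py <<'E'
import numpy as np,cv2
from scipy.spatial.transform import Rotation as R
from rig import ctrl
def pts(n,d,T=None):
    m=ctrl.camera_model(n);K=m["intrinsics"];v,u=np.indices(d.shape)
    c=np.stack([(u-K[0,2])/K[0,0]*d,(v-K[1,2])/K[1,1]*d,d],-1)
    if T is None:
        A=R.from_quat(m["rotation"]).as_matrix();return c@A.T+m["xyz"]
    X=m["tool_from_camera"];c=c@X[:3,:3].T+X[:3,3]
    return c@R.from_quat(T["tool_rot"]).as_matrix().T+T["eef_pos"]
def rect(p):
    (c,s,a)=cv2.minAreaRect((p[:,:2]*1000).astype(np.float32));return np.round(c,1),np.round(s,1),round(a,1),np.round(1000*np.percentile(p[:,2],[5,50,95]),1)
E
cat > m.py <<'E'
from h import *
for n in("top","scene"):
    z=np.load(n+"0.npz");P=pts(n,z["d"]);ok=z["d"]>0
    def comp(seed_uv,lo,hi):
        m=(ok&(P[...,2]>lo)&(P[...,2]<hi)).astype(np.uint8);l=cv2.connectedComponents(m,connectivity=4)[1]
        u,v=seed_uv;k=l[v,u]; return P[l==k] if k else None
    S=dict(pine=(227,228),tin=(293,184),jar=(292,227),wide=(256,140),vice=(372,173),drop=(340,143),jaw2=(370,198)) if n=="top" else dict(pine=(238,238),tin=(270,160),jar=(304,180),wide=(200,168),vice=(322,130),jaw2=(344,142))
    print(n,"table",[np.round(P[v,u],3) for u,v in((210,260),(330,200))] if n=="top" else "")
    for k,s in S.items():
        p=comp(s,.011 if k in("pine","wide") else .055 if k in("vice","jaw2") else .03,.2)
        print(k,np.round(P[s[1],s[0]]*1000), None if p is None else (len(p),)+rect(p))
E
python3 m.py
```

```text
top table [array([ 0.348,  0.297, -0.001]), array([ 0.534, -0.086, -0.001])]
pine [445. 242.  24.] (367, array([448.1, 242.9]), array([40.3, 87.4]), 1.5, array([16.2, 20.7, 25.4]))
tin [571.  37.  78.] (552, array([574.7,  34.6]), array([75.1, 76.5]), 65.7, array([48.6, 72.8, 78.4]))
jar [437.  45. 101.] (413, array([437. ,  46.7]), array([62.2, 61.2]), 89.0, array([ 58.8,  96.6, 100.7]))
wide [733. 149.  16.] (1165, array([735.7, 152.1]), array([137.7,  92.2]), 89.9, array([15.8, 20.1, 24.5]))
vice [ 605. -208.   65.] (436, array([ 600.9, -213.7]), array([90.2, 46.8]), 80.2, array([59.2, 65.2, 69.7]))
drop [ 704. -115.   61.] (119, array([ 713.2, -114.6]), array([33.5, 27.7]), 50.2, array([38.7, 62.4, 98. ]))
jaw2 [ 528. -198.   61.] (416, array([ 516.3, -198.9]), array([90.8, 45.3]), 80.1, array([57. , 61.3, 65.6]))
scene table 
pine [443. 247.  21.] (587, array([449.2, 241. ]), array([42.3, 91.2]), 1.6, array([13. , 20.8, 22.9]))
tin [576.  28.  72.] (739, array([574.3,  32.9]), array([75.5, 77.6]), 55.7, array([34.4, 71.5, 77.9]))
jar [433.  49. 100.] (848, array([438.4,  43.7]), array([64.7, 62.8]), 51.6, array([35.9, 76.7, 99.4]))
wide [727. 157.  21.] (1054, array([735.8, 147.3]), array([ 95.5, 142.8]), 0.0, array([14.5, 21.5, 23.8]))
vice [ 597. -205.   69.] (313, array([ 602. , -215.6]), array([89.5, 48. ]), 81.0, array([56.8, 66.4, 69.3]))
jaw2 [ 513. -208.   65.] (296, array([ 515.5, -202.4]), array([92. , 47.3]), 79.6, array([57.4, 62.9, 65.6]))
```

```bash
cat > plan.py <<'E'
import sys,json
from h import *
# usage: plan.py X Y Z(mm) : shift in tool axes to get there
o=ctrl.get_obs();A=R.from_quat(o["tool_rot"]).as_matrix()
t=np.array([float(a) for a in sys.argv[1:4]])-o["eef_pos"]*1000
print("clock",round(o["clock"],2),"tool x bearing",np.round(np.degrees(np.arctan2(A[1,0],A[0,0])),2),"z axis",np.round(A[:,2],4),"q",np.round(np.degrees(o["qpos"]),1))
s=A.T@t;n=int(np.ceil(np.abs(s).max()/48));print("shift",np.round(s,1),"rows",n,"each",np.round(s/max(n,1),1),"F",np.round(o["contact_force"],1),"w",round(o["width"],4),"ff",round(o["finger_force"],1))
E
python3 plan.py 530 -220 260
```

```text
clock 0.1 tool x bearing 22.79 z axis [-6.0e-04  1.4e-03 -1.0e+00] q [-67.2   7.2  -2.3  80.5  -0.   90. ]
shift [ 403.4 -116.5  -29.3] rows 9 each [ 44.8 -12.9  -3.3] F [ 0.1 -0.   0.3] w 0.0854 ff 0.0
```

```bash
python3 -m inch '[0,45,-13,-3,0,0,0, 0,45,-13,-3,0,0,0, 0,45,-13,-3,0,0,0, 0,45,-13,-3,0,0,0, 0,45,-13,-3,0,0,0, 0,45,-13,-3,0,0,0, 0,45,-13,-3,0,0,0, 0,45,-13,-3,0,0,0, 0,45,-13,-3,0,0,0, 0,0,0,0,0,0,0]'
python3 - <<'E'
from h import *
o=ctrl.get_obs();im,d=ctrl.get_image("wrist");cv2.imwrite("pics/w1.png",im[:,:,::-1]);np.savez("w1.npz",im=im,d=d,pos=o["eef_pos"],rot=o["tool_rot"])
print(np.degrees(o["qpos"]),o["eef_pos"])
P=pts("wrist",d,o)
# height map in a vice-aligned frame
a=np.radians(80.1);X=np.array([np.cos(a),np.sin(a)]);Y=np.array([-np.sin(a),np.cos(a)])
c=np.array([.558,-.2065]);q=P[...,:2]-c;x=q@X;y=q@Y;z=P[...,2]
print("x 30mm strips: y(mm) vs z")
for lo,hi in((-.035,-.015),(.015,.035)):
  for yy in range(-50,52,2):
    k=(x>lo)&(x<hi)&(abs(y*1000-yy)<1)&(d>0)
    if k.sum(): print(yy,np.round(np.percentile(z[k],[10,50,90])*1000),k.sum(),end=' | ')
  print()
E
```

```text
clock: 1.1
eef_pos: [0.5349, -0.2157, 0.2572]
tool_rot: [0.98, 0.2, 0.0, -0.001]
contact_force: [-0.3, -0.8, -0.3]
width: 0.0853
finger_force: 0.0
[-2.20046584e+01  1.31041916e+01  8.07213951e+00  8.50051392e+01
  8.01185765e-02  1.34872954e+02] [ 0.5348932  -0.2157158   0.25717198]
x 30mm strips: y(mm) vs z
-50 [64. 65. 66.] 43 | -48 [64. 65. 66.] 43 | -46 [64. 65. 66.] 43 | -44 [64. 65. 66.] 41 | -42 [64. 66. 66.] 43 | -40 [65. 65. 66.] 42 | -38 [65. 66. 66.] 43 | -36 [64. 65. 66.] 40 | -34 [64. 65. 66.] 42 | -32 [64. 65. 67.] 40 | -30 [64. 65. 66.] 41 | -28 [61. 63. 64.] 35 | -26 [61. 61. 62.] 43 | -24 [61. 62. 62.] 37 | -22 [60. 61. 62.] 39 | -20 [46. 48. 54.] 11 | -18 [11. 17. 45.] 15 | -16 [ 9. 17. 18.] 29 | -14 [ 12. 333. 338.] 69 | -12 [330. 336. 341.] 586 | -10 [329. 337. 344.] 921 | -8 [332. 339. 344.] 829 | -6 [336. 340. 344.] 602 | -4 [338. 342. 345.] 395 | -2 [ 17. 344. 345.] 123 | 0 [10. 17. 18.] 32 | 2 [ 18. 337. 339.] 172 | 4 [331. 336. 339.] 360 | 6 [329. 335. 339.] 478 | 8 [ 17. 331. 337.] 194 | 10 [ 9. 17. 18.] 35 | 12 [ 9. 17. 18.] 30 | 14 [ 9. 17. 18.] 31 | 16 [ 
[... 898 characters left out ...]
-6 [16. 17. 18.] 35 | -4 [16. 17. 18.] 29 | -2 [17. 17. 18.] 31 | 0 [16. 17. 18.] 31 | 2 [16. 17. 18.] 32 | 4 [17. 17. 18.] 30 | 6 [16. 17. 18.] 32 | 8 [16. 17. 18.] 32 | 10 [16. 17. 18.] 30 | 12 [16. 17. 18.] 31 | 14 [16. 17. 18.] 30 | 16 [16. 17. 18.] 31 | 18 [ 17.  18. 344.] 42 | 20 [ 33. 340. 344.] 427 | 22 [ 59. 339. 344.] 797 | 24 [330. 338. 344.] 854 | 26 [329. 337. 342.] 843 | 28 [328. 335. 340.] 504 | 30 [ 61. 334. 340.] 155 | 32 [ 61. 322. 338.] 164 | 34 [315. 322. 333.] 353 | 36 [281. 315. 327.] 987 | 38 [279. 303. 325.] 1253 | 40 [274. 299. 310.] 567 | 42 [ 62. 295. 308.] 309 | 44 [ 62. 292. 307.] 277 | 46 [ 62. 291. 321.] 253 | 48 [ 62. 292. 322.] 269 | 50 [ 63. 295. 322.] 297 |
```

View pics/w1.png

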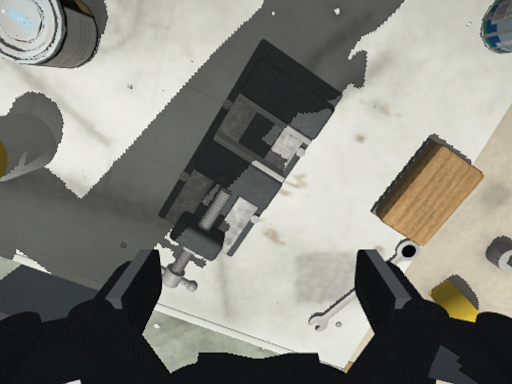

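The wrist view shows the vice from (262,45) to (190,285), with its jaw gap around (255,165); the gap measures about 40 mm. Next I fit its axis and centre more exactly.

Run:
```python
from h import *
z=np.load("w1.npz");o=dict(eef_pos=z["pos"],tool_rot=z["rot"]);d=z["d"];P=pts("wrist",d,o)
a=np.radians(80.1);X=np.array([np.cos(a),np.sin(a)]);Y=np.array([-np.sin(a),np.cos(a)])
q=P[...,:2]-[.558,-.2065];x=q@X*1000;y=q@Y*1000;h=P[...,2]*1000
for nm,k,f in(("fixed",(h>56)&(h<70)&(abs(y+30)<18),lambda v:np.percentile(v,98)),("mov",(h>56)&(h<70)&(abs(y-30)<14),lambda v:np.percentile(v,2))):
    xs=np.arange(-40,42,4);b=[(c,f(y[k&(abs(x-c)<2)])) for c in xs if (k&(abs(x-c)<2)).sum()>20]
    b=np.array(b);p=np.polyfit(b[:,0],b[:,1],1);print(nm,np.round(p,3),np.round(b[:,1],1))
for y0 in(-60,-50,-40,-25,25,35,45):
    k=(h>52)&(h<70)&(abs(y-y0)<3)&(abs(x)<70);print(y0,np.round(np.percentile(x[k],[.5,99.5]),1))
k=(h>15)&(h<21)&(abs(y)<15)&(abs(x)<80);print("bed x",np.percentile(x[k],[1,99]),np.histogram(x[k],bins=np.arange(-70,71,5)))
```

```text
fixed [ 4.0000e-03 -2.1625e+01] [-21.9 -21.5 -21.8 -21.8 -21.8 -21.9 -21.8 -21.8 -21.3 -21.5 -21.6 -21.5
 -21.5 -21.6 -21.6 -21.5 -21.3 -21.6 -21.6 -21.3 -21.8]
mov [7.0000e-03 2.0975e+01] [20.6 20.8 20.9 20.8 20.8 20.8 21.  21.  21.  20.8 20.9 21.  20.8 21.
 21.2 20.9 21.  21.1 21.2 21.3 21.6]
-60 [-45.9  42.3]
-50 [-46.   42.5]
-40 [-45.7  42.3]
-25 [-44.4  40.1]
25 [-44.7  39.9]
35 [-46.6  41.8]
45 [-46.3  41.6]
bed x [-54.13868616  49.11316082] (array([  0,   0,   8,  30,  56, 108, 112, 110, 111, 111,   0,   0,   0,
         0,   0,   0,   0, 103, 119, 120, 120, 122,  73,  33,   9,   0,
         0,   0]), array([-70, -65, -60, -55, -50, -45, -40, -35, -30, -25, -20, -15, -10,
        -5,   0,   5,  10,  15,  20,  25,  30,  35,  40,  45,  50,  55,
        60,  65,  70]))
```

```bash
python3 plan.py 448 268 220
```

```text
clock 1.15 tool x bearing 23.04 z axis [-1.4e-03  6.0e-04 -1.0e+00] q [-22.2  13.    8.   85.    0.  134.8]
shift [ 111.7 -479.8   37.7] rows 10 each [ 11.2 -48.    3.8] F [-0.5  0.  -0.5] w 0.0856 ff 0.0
```

```bash
python3 -m inch '[0,11,-48,4,0,0,0, 0,11,-48,4,0,0,0, 0,11,-48,4,0,0,0, 0,11,-48,4,0,0,0, 0,11,-48,4,0,0,0, 0,11,-48,4,0,0,0, 0,11,-48,4,0,0,0, 0,11,-48,4,0,0,0, 0,11,-48,4,0,0,0, 0,11,-48,4,0,0,0]'
python3 -m inch '[0,0,0,0,0,0,-8.5, 0,0,0,0,0,0,-8.5, 0,0,0,0,0,0,-8.5, 0,0,0,0,0,0,-8.5, 0,0,0,0,0,0,-8.5, 0,0,0,0,0,0,-8.5, 0,0,0,0,0,0,-8.5, 0,0,0,0,0,0,-8.5, 0,0,0,0,0,0,0]'
cat > wm.py <<'E'
import sys
from h import *
o=ctrl.get_obs();im,d=ctrl.get_image("wrist");cv2.imwrite(f"pics/{sys.argv[1]}.png",im[:,:,::-1]);P=pts("wrist",d,o)
m=((d>0)&(P[...,2]>.012)&(P[...,2]<.027)).astype(np.uint8)
n,l,s,_=cv2.connectedComponentsWithStats(m,connectivity=4)
for i in range(1,n):
    if s[i,4]>1500: p=P[l==i];print(rect(p),np.round(np.median(im[l==i],0)),s[i])
t=np.abs(P[...,2])<.008;print("table z",np.median(P[t][:,2]))
E
python3 wm.py w2; python3 plan.py 448 268 220
```

```text
clock: 2.15
eef_pos: [0.4604, 0.2337, 0.2186]
tool_rot: [0.974, 0.225, -0.004, -0.014]
contact_force: [0.3, -0.6, 0.7]
width: 0.0852
finger_force: 0.0
clock: 3.05
eef_pos: [0.4615, 0.2311, 0.2186]
tool_rot: [0.683, 0.73, 0.005, -0.013]
contact_force: [0.8, 0.8, -0.3]
width: 0.0857
finger_force: 0.0
(array([686.8, 334.5]), array([30.1, 92.3]), 14.9, array([13.7, 23. , 24.7])) [198. 181. 131.] [ 480   26   32   98 1850]
(array([446.6, 242.2]), array([40. , 90.2]), 1.0, array([18.1, 19.3, 20.6])) [164. 129.  87.] [ 228  111   41   87 3259]
(array([345.8, 204.9]), array([40.9, 90.1]), 54.8, array([17.5, 19.4, 20.6])) [238. 217.  52.] [ 107  143   90   79 3164]
(array([562.8, 211. ]), array([89.9, 40.6]), 30.5, array([17.5, 19.3, 20.5])) [17. 39. 83.] [ 308  157   92   68 3132]
(array([728.1, 150.4]), array([ 79.2, 140.8]), 0.5, array([16.5, 19.2, 20.4])) [179. 147. 102.] [ 442  191   70  119 6539]
table z -0.0006684107014195417
clock 3.1 tool x bearing 93.57 z axis [-0.0132  0.0253 -0.9996] q [ 25.7   6.3  -4.9  78.9   1.6 112.1]
shift [ 37.5 -11.2  -0.2] rows 1 each [ 37.5 -11.2  -0.2] F [-0.1 -0.4 -0.3] w 0.0854 ff 0.0
```

```bash
cat >> plan.py <<'E'
if len(sys.argv)>4:
    b,t=np.radians([float(a) for a in sys.argv[4:6]])
    x=np.array([np.cos(b)*np.cos(t),np.sin(b)*np.cos(t),np.sin(t)]);zz=np.array([np.cos(b)*np.sin(t),np.sin(b)*np.sin(t),-np.cos(t)])
    B=np.stack([x,np.cross(zz,x),zz],1);print("turn",np.round(R.from_matrix(A.T@B).as_rotvec(degrees=True),2))
E
python3 plan.py 446.6 268 220 91 0
```

```text
clock 3.1 tool x bearing 93.57 z axis [-0.0132  0.0253 -0.9996] q [ 25.7   6.3  -4.9  78.9   1.6 112.1]
shift [ 37.5 -12.6  -0.2] rows 1 each [ 37.5 -12.6  -0.2] F [-0.1 -0.4 -0.3] w 0.0854 ff 0.0
turn [-0.7  -1.48  2.58]
```

```bash
python3 -m inch '[0,0,0,0,-0.7,-1.5,2.6, 0,19,-6,0,0,0,0, 0,19,-6,0,0,0,0, 0,0,0,40,0,0,0, 0,0,0,40,0,0,0, 0,0,0,40,0,0,0, 0,0,0,0,0,0,0,0,0,0,0,0,0,0]' ; python3 plan.py 446.6 268 1 91 0
```

```text
clock: 3.9
eef_pos: [0.4486, 0.2696, 0.0992]
tool_rot: [0.7, 0.714, -0.0, -0.0]
contact_force: [0.3, 0.8, 0.3]
width: 0.0852
finger_force: 0.0
clock 3.9 tool x bearing 91.11 z axis [-6.e-04 -6.e-04 -1.e+00] q [ 31.    9.  -16.9  64.1  -0.  119.9]
shift [-1.5 -2.  98.2] rows 3 each [-0.5 -0.7 32.7] F [0.3 0.8 0.3] w 0.0852 ff 0.0
turn [-0.04  0.04  0.11]
```

```bash
python3 -m inch '[0,-1.5,-2,38,0,0,0, 0,0,0,38,0,0,0, 0,0,0,21,0,0,0, 0,0,0,0,0,0,0, 0.6,0,0,0,0,0,0, 1,0,0,0,0,0,0, 1,0,0,0,0,0,0, 1,0,0,0,0,0,0, 1,0,0,0,0,0,0,1,0,0,0,0,0,0]' 40; python3 plan.py 446.6 268 200
```

```text
clock: 4.9
eef_pos: [0.4483, 0.2694, 0.0039]
tool_rot: [0.699, 0.715, 0.002, 0.001]
contact_force: [-0.1, -0.3, 7.0]
width: 0.0389
finger_force: 40.7
clock 4.9 tool x bearing 91.23 z axis [ 0.0036  0.002  -1.    ] q [ 31.   12.6 -25.3  51.9  -0.  119.8]
shift [  -1.    -1.  -196.1] rows 5 each [ -0.2  -0.2 -39.2] F [-0.1 -0.3  7. ] w 0.0389 ff 40.7
```

```bash
python3 -m inch '[1,0,0,-40,0,0,0, 1,0,0,-40,0,0,0, 1,0,0,-40,0,0,0, 1,0,0,-40,0,0,0, 1,0,0,-40,0,0,0, 1,30,-10,0,0,0,0, 1,30,-10,0,0,0,0, 1,0,0,0,0,0,0]'; python3 -m inch '[1,0,0,0,0,0,8, 1,0,0,0,0,0,8, 1,0,0,0,0,0,8, 1,0,0,0,0,0,8, 1,0,0,0,0,0,8, 1,0,0,0,0,0,8, 1,0,0,0,0,0,0]'; python3 plan.py 470 340 200 39 0
```

```text
clock: 5.7
eef_pos: [0.4249, 0.3308, 0.2029]
tool_rot: [0.698, 0.716, 0.001, -0.0]
contact_force: [0.7, -0.2, -1.5]
width: 0.0389
finger_force: 40.8
clock: 6.4
eef_pos: [0.4257, 0.3277, 0.2022]
tool_rot: [0.93, 0.368, 0.0, 0.0]
contact_force: [-0.0, 0.1, -0.7]
width: 0.0392
finger_force: 40.8
clock 6.4 tool x bearing 43.2 z axis [ 9.e-04  1.e-04 -1.e+00] q [ 37.6   8.6  -4.3  77.1  -0.  174.4]
shift [40.7 21.4  2.3] rows 1 each [40.7 21.4  2.3] F [-0.   0.1 -0.7] w 0.0392 ff 40.8
turn [ 0.03 -0.04  4.2 ]
```

```bash
python3 -m inch '[1,0,0,0,0,0,4, 1,15,0,0,0,8,0, 1,15,0,0,0,8,0, 1,0,0,0,0,8,0, 1,0,0,0,0,8,0, 1,0,0,0,0,8,0, 1,0,0,0,0,0,0]'; python3 plan.py 450 343 200 39.5 90
```

```text
clock: 7.1
eef_pos: [0.4421, 0.3416, 0.1941]
tool_rot: [0.886, 0.317, 0.318, -0.113]
contact_force: [-1.4, -1.1, -2.7]
width: 0.0389
finger_force: 40.8
clock 7.1 tool x bearing 39.45 z axis [ 0.4922  0.4016 -0.7723] q [ 36.9 -18.4 -42.4  26.6   1.4 178.1]
shift [ 9.1  4.  -0.1] rows 1 each [ 9.1  4.  -0.1] F [-1.4 -1.1 -2.7] w 0.0389 ff 40.8
turn [1.900e-01 5.056e+01 5.000e-02]
```

```bash
python3 plan.py 490 362 200
```

```text
clock 7.1 tool x bearing 39.45 z axis [ 0.4922  0.4016 -0.7723] q [ 36.9 -18.4 -42.4  26.6   1.4 178.1]
shift [42.3 14.6 27.2] rows 1 each [42.3 14.6 27.2] F [-1.4 -1.1 -2.7] w 0.0389 ff 40.8
```

```bash
python3 -m inch '[1,21,7,13.5,0,0,0, 1,21,7,13.5,0,0,0, 1,0,0,0,0,8,0, 1,0,0,0,0,8,0, 1,0,0,0,0,8,0, 1,0,0,0,0,8,0, 1,0,0,0,0,0,0]'; python3 plan.py 490 362 200 38.7 90
```

```text
clock: 7.8
eef_pos: [0.4978, 0.3685, 0.2039]
tool_rot: [0.784, 0.28, 0.523, -0.186]
contact_force: [-1.3, 0.3, -2.0]
width: 0.0392
finger_force: 40.9
clock 7.8 tool x bearing 39.45 z axis [ 0.7153  0.5834 -0.3846] q [ 34.4 -16.9 -64.1 -24.5   4.4 178.1]
shift [-7.5  0.1 -7.9] rows 1 each [-7.5  0.1 -7.9] F [-1.3  0.3 -2. ] w 0.0392 ff 40.9
turn [-0.51 22.62  0.19]
```

```bash
python3 plan.py 560 315 140 31 67
```

```text
clock 7.8 tool x bearing 39.45 z axis [ 0.7153  0.5834 -0.3846] q [ 34.4 -16.9 -64.1 -24.5   4.4 178.1]
shift [-53.5  80.7  37.9] rows 2 each [-26.8  40.3  18.9] F [-1.3  0.3 -2. ] w 0.0392 ff 40.9
turn [-7.56 -0.39  3.27]
```

```bash
python3 -m inch '[1,-18,27,12.6,0,0,0, 1,-18,27,12.6,0,0,0, 1,-18,27,12.6,0,0,0, 1,0,0,0,-3.8,-0.2,1.6, 1,0,0,0,-3.8,-0.2,1.6, 1,0,0,0,0,0,0]'; python3 plan.py 560 315 140 31 90
```

```text
clock: 8.4
eef_pos: [0.5637, 0.3179, 0.1455]
tool_rot: [0.802, 0.223, 0.533, -0.148]
contact_force: [1.3, 0.9, -0.8]
width: 0.0389
finger_force: 40.9
clock 8.4 tool x bearing 31.1 z axis [ 0.7902  0.475  -0.3872] q [ 28.3  -5.6 -66.3 -37.9   2.5 178.9]
shift [-6.9  0.6 -2.2] rows 1 each [-6.9  0.6 -2.2] F [ 1.3  0.9 -0.8] w 0.0389 ff 40.9
turn [-2.000e-02  2.278e+01  3.000e-02]
```

```bash
python3 -m inch '[1,0,0,0,0,8,0, 1,0,0,0,0,8,0, 1,0,0,0,0,0,0]'; python3 plan.py 560 315 140 31 90
```

```text
clock: 8.7
eef_pos: [0.5779, 0.3251, 0.1431]
tool_rot: [0.758, 0.211, 0.595, -0.166]
contact_force: [0.7, 0.3, -1.2]
width: 0.0391
finger_force: 40.9
clock 8.7 tool x bearing 31.09 z axis [ 0.8318  0.5017 -0.2373] q [ 28.    6.1 -71.3 -63.7   3.  179.3]
shift [ -7.9  -0.6 -19.3] rows 1 each [ -7.9  -0.6 -19.3] F [ 0.7  0.3 -1.2] w 0.0391 ff 40.9
turn [-1.000e-01  1.373e+01  1.000e-02]
```

```bash
python3 plan.py 585 328 95; python3 -m inch '[1,-20,0,5,0,0,0, 1,-20,0,5,0,0,0, 1,0,0,0,0,7,0, 1,0,0,0,0,7,0, 1,0,0,0,0,0,0]'; python3 plan.py 585 328 80 31 90
```

```text
clock 8.7 tool x bearing 31.09 z axis [ 0.8318  0.5017 -0.2373] q [ 28.    6.1 -71.3 -63.7   3.  179.3]
shift [-44.9   1.2  18.7] rows 1 each [-44.9   1.2  18.7] F [ 0.7  0.3 -1.2] w 0.0391 ff 40.9
clock: 9.2
eef_pos: [0.6017, 0.3376, 0.1044]
tool_rot: [0.71, 0.197, 0.652, -0.182]
contact_force: [-0.5, 0.2, -2.1]
width: 0.039
finger_force: 40.9
clock 9.2 tool x bearing 30.52 z axis [ 0.8533  0.5145 -0.0849] q [ 28.   30.8 -72.1 -98.    3.1 179.8]
shift [-25.9  -0.4 -17.1] rows 1 each [-25.9  -0.4 -17.1] F [-0.5  0.2 -2.1] w 0.039 ff 40.9
turn [-0.09  4.87 -0.04]
```

```bash
python3 -m inch '[1,0,0,8,0,0,0, 1,0,0,8,0,0,0, 1,0,0,0,0,5,0, 1,0,0,0,0,0,0]'; python3 plan.py 615 343 80 31 90
python3 - <<'E'
from h import *
z=np.load("top0.npz");P=pts("top",z["d"]);m=((P[...,2]>.012)&(z["d"]>0)).astype(np.uint8)
n,l,s,_=cv2.connectedComponentsWithStats(m,connectivity=4)
for i in range(1,n):
    p=P[l==i]
    if 30<s[i,4]<2000 and 0<p[:,1].mean()<.55: print(rect(p)[:3],s[i])
E
```

```text
clock: 9.6
eef_pos: [0.6228, 0.3498, 0.1286]
tool_rot: [0.683, 0.19, 0.679, -0.188]
contact_force: [-0.1, -0.5, -1.5]
width: 0.0391
finger_force: 40.9
clock 9.6 tool x bearing 39.65 z axis [ 0.8564  0.5162 -0.0065] q [  28.1   32.9  -69.3 -101.7    3.   179.9]
shift [-48.7   1.7  -9.9] rows 2 each [-24.3   0.9  -4.9] F [-0.1 -0.5 -1.5] w 0.0391 ff 40.9
turn [-0.08  0.37  0.06]
(array([735.7, 152.1]), array([137.7,  92.2]), 89.9) [ 234  126   43   28 1161]
(array([574.7,  34.6]), array([75.1, 76.5]), 65.7) [281 171  26  28 574]
(array([563.9, 212.2]), array([89.4, 40.1]), 30.6) [225 176  25  30 354]
(array([437. ,  46.7]), array([62.2, 61.2]), 89.0) [280 217  23  24 425]
(array([448.2, 243. ]), array([40.3, 87.5]), 1.7) [213 221  29  14 366]
(array([347. , 206.7]), array([40. , 89.9]), 54.6) [225 245  27  31 382]
```

```bash
python3 -m inch '[1,0,0,0,0,-8,0, 1,-25,0,-8,0,0,0, 1,-15,0,-8,0,0,0, 1,0,0,0,0,0,0]'; python3 plan.py 600 337 80 31 85
```

```text
clock: 10.0
eef_pos: [0.6062, 0.3397, 0.0866]
tool_rot: [0.712, 0.198, 0.649, -0.18]
contact_force: [-0.2, -1.0, -1.5]
width: 0.0389
finger_force: 40.9
clock 10.0 tool x bearing 31.36 z axis [ 0.8529  0.5137 -0.0934] q [ 27.9  33.9 -71.4 -99.9   3.1 179.7]
shift [-7.2 -0.9 -6.1] rows 1 each [-7.2 -0.9 -6.1] F [-0.2 -1.  -1.5] w 0.0389 ff 40.9
turn [-0.06  0.36  0.03]
```

```bash
python3 -m inch '[1,-5,0,0.5,0,0,0, 1,-5,0,0.5,0,0,0, 1,0,0,0,0,0,0]'; python3 -m inch '[1,-2,0,0,0,0,0, 1,0,0,0,0,0,0]';  python3 plan.py 600 337 72 31 85
python3 - <<'E'
from h import *
im,d=ctrl.get_image("scene");P=pts("scene",d);cv2.imwrite("pics/s2.png",cv2.resize(im[60:260,60:330,::-1],None,fx=2.9,fy=2.9))
E
```

```text
clock: 10.3
eef_pos: [0.6075, 0.3404, 0.075]
tool_rot: [0.713, 0.198, 0.648, -0.18]
contact_force: [-0.4, 0.2, -1.4]
width: 0.0389
finger_force: 40.9
clock: 10.5
eef_pos: [0.6076, 0.3404, 0.0738]
tool_rot: [0.713, 0.198, 0.648, -0.18]
contact_force: [0.4, -0.7, -0.5]
width: 0.0388
finger_force: 40.9
clock 10.5 tool x bearing 31.25 z axis [ 0.8527  0.5135 -0.096 ] q [  27.9   36.4  -71.1 -102.     3.1  179.7]
shift [-2.6 -1.  -8.1] rows 1 each [-2.6 -1.  -8.1] F [ 0.4 -0.7 -0.5] w 0.0388 ff 40.9
turn [-0.06  0.51  0.02]
```

View pics/s2.png

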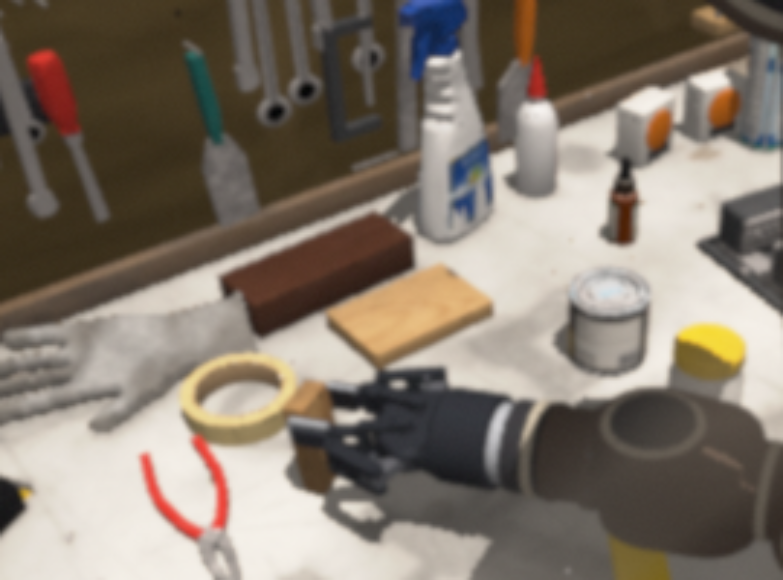

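Held at its top and about 5° off upright, the piece has its foot at (318,485) in the crop, just above the table, clear of the tape and the pliers. I lower it gently until it touches.

```bash
python3 -m inch '[1,-1.5,0,0,0,-1,0, 1,0,0,0,0,0,0]' 25; python3 plan.py 600 337 72 31 85;python3 -m inch '[1,-1.5,0,0,0,-0.5,0, 1,0,0,0,0,0,0]';python3 plan.py 600 337 72 31 85
```

```text
clock: 10.75
eef_pos: [0.6075, 0.3403, 0.0733]
tool_rot: [0.718, 0.2, 0.642, -0.178]
contact_force: [-0.9, -0.2, -0.9]
width: 0.039
finger_force: 40.9
clock 10.75 tool x bearing 31.26 z axis [ 0.8512  0.5127 -0.1121] q [ 27.9  34.9 -71.1 -99.6   3.1 179.6]
shift [-2.2 -1.  -8. ] rows 1 each [-2.2 -1.  -8. ] F [-0.9 -0.2 -0.9] w 0.039 ff 40.9
turn [-0.06  1.44  0.03]
clock: 10.95
eef_pos: [0.6076, 0.3404, 0.0727]
tool_rot: [0.721, 0.2, 0.64, -0.178]
contact_force: [0.6, 0.5, 4.0]
width: 0.039
finger_force: 40.9
clock 10.95 tool x bearing 31.31 z axis [ 0.8505  0.5123 -0.1187] q [ 27.9  34.4 -71.  -98.6   3.1 179.6]
shift [-1.6 -1.  -8.2] rows 1 each [-1.6 -1.  -8.2] F [0.6 0.5 4. ] w 0.039 ff 40.9
turn [-0.06  1.82  0.04]
```

```bash
python3 -m inch '[1,0.3,0,5,0,0,0, 1,0,0,3,0,1.5,0, 1,-0.8,0,0,0,1,0, 1,0,0,0,0,0,0]'; python3 plan.py 600 337 72 31 90
```

```text
clock: 11.35
eef_pos: [0.6167, 0.3457, 0.0729]
tool_rot: [0.71, 0.197, 0.651, -0.181]
contact_force: [0.6, 0.5, 0.6]
width: 0.0391
finger_force: 40.8
clock 11.35 tool x bearing 31.2 z axis [ 0.8533  0.5141 -0.0868] q [  28.    37.2  -69.8 -102.     3.1  179.7]
shift [ -2.5  -1.2 -18.6] rows 1 each [ -2.5  -1.2 -18.6] F [0.6 0.5 0.6] w 0.0391 ff 40.8
turn [-0.07  4.98  0.01]
```

```bash
python3 -m inch '[1,-1,0,0,0,-0.5,0, 1,-0.5,0,0,0,0,0, 1,0,0,0,0,0,0]' 20; python3 plan.py 600 337 72 31 90
```

```text
clock: 11.65
eef_pos: [0.6164, 0.3455, 0.0728]
tool_rot: [0.712, 0.198, 0.649, -0.18]
contact_force: [-1.0, 0.5, 4.2]
width: 0.039
finger_force: 41.0
clock 11.65 tool x bearing 31.3 z axis [ 0.8528  0.5138 -0.0936] q [  28.    36.6  -69.8 -101.     3.1  179.7]
shift [ -2.5  -1.2 -18.3] rows 1 each [ -2.5  -1.2 -18.3] F [-1.   0.5  4.2] w 0.039 ff 41.0
turn [-0.07  5.37  0.02]
```

```bash
python3 -m inch '[0.5,0,0,0,0,0,0, 0.48,0,0,0,0,0,0, 0.45,0,0,0,0,0,0, 0.3,0,0,0,0,0,0, 0,0,0,0,0,0,0, 0,0,0,0,0,0,0, 0,0,0,0,0,0,0, 0,0,0,0,0,0,0]'
python3 - <<'E'
from h import *
o=ctrl.get_obs();im,d=ctrl.get_image("scene");P=pts("scene",d);cv2.imwrite("pics/s3.png",cv2.resize(im[60:260,60:330,::-1],None,fx=2.9,fy=2.9))
E
```

```text
clock: 12.45
eef_pos: [0.6164, 0.3455, 0.072]
tool_rot: [0.713, 0.198, 0.648, -0.18]
contact_force: [-0.4, -0.2, 0.3]
width: 0.0857
finger_force: 0.0
```

View pics/s3.png

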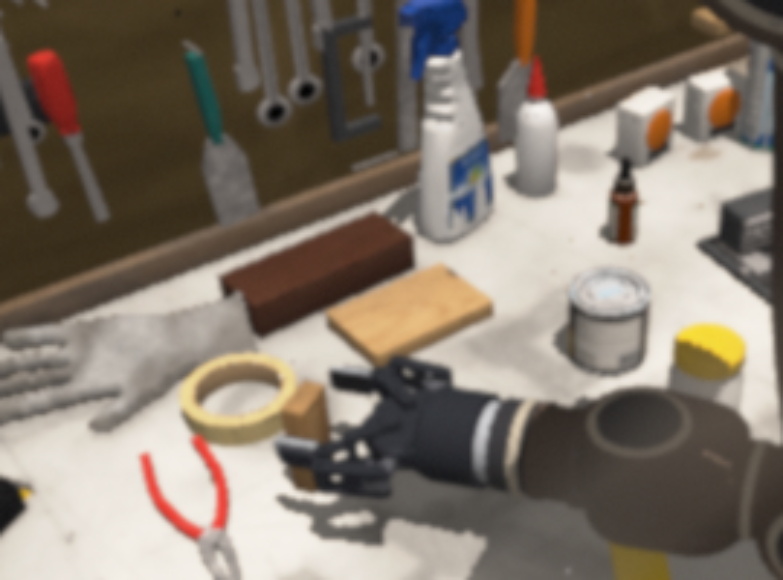

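The piece stands on its own at (305,440) in the crop and the fingers are clear of it. I go straight up, tilting back gradually.

```bash
python3 -m inch '[0,12,0,-1,0,0,0, 0,15,0,-1.5,0,-3,0, 0,18,0,-2,0,-4,0, 0,20,0,-3,0,-4,0, 0,20,0,-4,0,-5,0, 0,20,0,-5,0,-6,0, 0,20,0,-6,0,-6,0, 0,20,0,-10,0,-6,0, 0,0,0,0,0,0,0]'; python3 plan.py 560 320 260 31 0
```

```text
clock: 13.4
eef_pos: [0.63, 0.3532, 0.195]
tool_rot: [0.841, 0.234, 0.471, -0.131]
contact_force: [1.4, 0.4, 2.0]
width: 0.0853
finger_force: 0.0
clock 13.4 tool x bearing 31.1 z axis [ 0.7304  0.4396 -0.5227] q [ 28.3  -4.6 -47.  -10.9   2.3 178.5]
shift [ 15.1  -7.6 -99.7] rows 3 each [  5.   -2.5 -33.2] F [1.4 0.4 2. ] w 0.0853 ff 0.0
turn [-1.000e-02 -5.848e+01  7.000e-02]
```

```bash
python3 -m inch '[0,5,-2,-33,0,0,0, 0,5,-2,-33,0,0,0, 0,5,-2,-33,0,-8.4,0, 0,0,0,0,0,-8.4,0, 0,0,0,0,0,-8.4,0, 0,0,0,0,0,-8.4,0, 0,0,0,0,0,-8.4,0, 0,0,0,0,0,-8.4,0, 0,0,0,0,0,-8,0, 0,0,0,0,0,0,0]'; python3 plan.py 560 320 260 31 0
python3 - <<'E'
from h import *
o=ctrl.get_obs();im,d=ctrl.get_image("wrist");cv2.imwrite("pics/w4.png",im[:,:,::-1]);P=pts("wrist",d,o)
m=((d>0)&(P[...,2]>.07)&(P[...,2]<.11)).astype(np.uint8);n,l,s,_=cv2.connectedComponentsWithStats(m,connectivity=4)
for i in range(1,n):
    if s[i,4]>200: print(rect(P[l==i]),s[i],np.median(im[l==i],0))
E
```

```text
clock: 14.4
eef_pos: [0.5734, 0.3253, 0.2346]
tool_rot: [0.963, 0.268, 0.023, -0.007]
contact_force: [0.4, 0.7, -2.1]
width: 0.0857
finger_force: 0.0
clock 14.4 tool x bearing 31.05 z axis [ 0.0408  0.025  -0.9989] q [2.950e+01 1.990e+01 1.430e+01 8.160e+01 1.000e-01 1.785e+02]
shift [-13.   -2.4 -26. ] rows 1 each [-13.   -2.4 -26. ] F [ 0.4  0.7 -2.1] w 0.0857 ff 0.0
turn [-0.02 -2.74  0.05]
(array([603.8, 339.7]), array([20. , 39.6]), 31.0, array([83.4, 89.3, 90.5])) [ 240  132   46   25 1124] [96.5 78.  55. ]
(array([582.5,  52.2]), array([42.8, 56.6]), 37.3, array([70.4, 72.5, 76. ])) [ 458  283   54   38 1253] [164. 168. 164.]
```

View pics/w4.png

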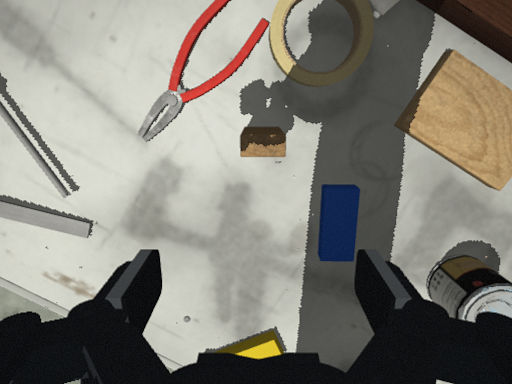

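The piece stands upright with its top at (263,141); it measures 20 x 39.6 mm at z=90 mm. I'll regrip it from above across the 40 mm width.

```bash
python3 -m inch '[0,0,0,-10,0,-2.7,0, 0,20,0,0,0,0,0, 0,0,0,0,0,0,0]';  python3 plan.py 603.8 339.7 130 31 0
```

```text
clock: 14.75
eef_pos: [0.5876, 0.3339, 0.2535]
tool_rot: [0.963, 0.268, 0.009, -0.002]
contact_force: [-0.1, -0.1, -0.8]
width: 0.0853
finger_force: 0.0
clock 14.75 tool x bearing 31.05 z axis [ 0.0159  0.0096 -0.9998] q [ 29.6  23.8  22.2  87.4   0.  178.5]
shift [ 14.6   3.3 123.8] rows 3 each [ 4.9  1.1 41.3] F [-0.1 -0.1 -0.8] w 0.0853 ff 0.0
turn [-0.   -1.06  0.05]
```

```bash
python3 -m inch '[0,14.6,3.3,0,0,-1.06,0, 0,0,0,40,0,0,0, 0,0,0,40,0,0,0, 0,0,0,40,0,0,0, 0,0,0,0,0,0,0, 0,0,0,0,0,0,0]';  python3 plan.py 603.8 339.7 65 31 0
python3 - <<'E'
from h import *
o=ctrl.get_obs();im,d=ctrl.get_image("wrist");P=pts("wrist",d,o)
m=((d>0)&(P[...,2]>.084)&(P[...,2]<.096)).astype(np.uint8);n,l,s,_=cv2.connectedComponentsWithStats(m,connectivity=4)
for i in range(1,n):
    if s[i,4]>200: print(rect(P[l==i]),s[i],np.median(im[l==i],0))
E
```

```text
clock: 15.35
eef_pos: [0.5991, 0.3369, 0.1354]
tool_rot: [0.964, 0.268, -0.002, 0.001]
contact_force: [0.3, 0.5, -0.4]
width: 0.0854
finger_force: 0.0
clock 15.35 tool x bearing 31.04 z axis [-0.0033 -0.002  -1.    ] q [ 29.4  26.   10.7  74.9  -0.  178.3]
shift [ 5.8  0.  70.4] rows 2 each [ 2.9  0.  35.2] F [ 0.3  0.5 -0.4] w 0.0854 ff 0.0
turn [0.   0.22 0.04]
(array([604.6, 340.3]), array([20.3, 40. ]), 31.1, array([87.6, 89.3, 90.3])) [ 226  188   67   34 2184] [169. 136.  94.]
```

```bash
python3 -m inch '[0,6.8,0,0,0,0.2,0, 0,0,0,35,0,0,0, 0,0,0,35,0,0,0, 0,0,0,0,0,0,0, 0.3,0,0,0,0,0,0, 0.5,0,0,0,0,0,0, 1,0,0,0,0,0,0, 1,0,0,0,0,0,0, 1,0,0,0,0,0,0, 1,0,0,0,0,0,0]' 40;  python3 plan.py 604.6 340.3 65 31 0
```

```text
clock: 16.4
eef_pos: [0.6072, 0.3416, 0.067]
tool_rot: [0.964, 0.268, 0.001, -0.0]
contact_force: [-0.2, -1.3, 5.5]
width: 0.0392
finger_force: 40.7
clock 16.4 tool x bearing 31.04 z axis [ 0.0023  0.0012 -1.    ] q [ 29.4  27.9   5.   66.9  -0.  178.3]
shift [-2.9 -0.2  2. ] rows 1 each [-2.9 -0.2  2. ] F [-0.2 -1.3  5.5] w 0.0392 ff 40.7
turn [ 0.01 -0.15  0.04]
```

```bash
python3 -m inch '[1,0,0,-15,0,0,0, 1,0,0,-40,0,0,0, 1,0,0,-45,0,0,0, 1,0,0,-45,0,0,0, 1,0,0,-45,0,0,0, 1,0,0,0,0,0,0]';  python3 plan.py 557 -208 262 31 0
```

```text
clock: 17.0
eef_pos: [0.6078, 0.3421, 0.2632]
tool_rot: [0.964, 0.268, 0.005, -0.001]
contact_force: [0.3, -0.4, 0.9]
width: 0.0394
finger_force: 40.6
clock 17.0 tool x bearing 31.05 z axis [ 0.0096  0.0054 -0.9999] q [ 29.4  27.3  28.7  90.8   0.  178.3]
shift [-327.2  445.1   -2.2] rows 10 each [-32.7  44.5  -0.2] F [ 0.3 -0.4  0.9] w 0.0394 ff 40.6
turn [ 0.02 -0.63  0.05]
```

```bash
python3 -m inch '[1,-30,40,0,0,0,0, 1,-30,40,0,0,0,0, 1,-30,40,0,0,0,0, 1,-30,40,0,0,0,0, 1,-30,40,0,0,0,0, 1,-30,40,0,0,0,0, 1,-30,40,0,0,0,0, 1,-30,40,0,0,0,0, 1,-30,40,0,0,0,0, 1,-30,40,0,0,0,0]'; python3 plan.py 557 -208 262 31 0; python3 -m inch '[1,-30,40,0,0,0,0,1,0,0,0,0,0,0, 1,0,0,0,0,0,8, 1,0,0,0,0,0,8, 1,0,0,0,0,0,8, 1,0,0,0,0,0,8, 1,0,0,0,0,0,8, 1,0,0,0,0,0,0]'; python3 plan.py 557 -208 262 -9.6 0
```

```text
clock: 18.0
eef_pos: [0.5547, -0.1582, 0.255]
tool_rot: [0.964, 0.268, -0.001, 0.0]
contact_force: [0.2, 0.3, -0.0]
width: 0.039
finger_force: 40.5
clock 18.0 tool x bearing 31.05 z axis [-8.e-04 -1.e-03 -1.e+00] q [-1.590e+01  1.310e+01  7.800e+00  8.470e+01 -1.000e-01  1.331e+02]
shift [-23.7  43.9  -6.9] rows 1 each [-23.7  43.9  -6.9] F [ 0.2  0.3 -0. ] w 0.039 ff 40.5
turn [0.03 0.07 0.05]
clock: 18.8
eef_pos: [0.5503, -0.2056, 0.2549]
tool_rot: [0.997, -0.078, -0.001, 0.0]
contact_force: [-0.3, 0.2, -0.2]
width: 0.0394
finger_force: 40.6
clock 18.8 tool x bearing -8.95 z axis [-1.4e-03 -8.0e-04 -1.0e+00] q [-2.040e+01  1.430e+01  9.300e+00  8.510e+01 -1.000e-01  1.685e+02]
shift [ 7.   1.3 -7.1] rows 1 each [ 7.   1.3 -7.1] F [-0.3  0.2 -0.2] w 0.0394 ff 40.6
turn [0.06 0.07 0.65]
```

```bash
python3 -m inch '[1,10,2,0,0,0,0.65, 1,0,0,0,0,0,0]'
cat > pc.py <<'E'
import sys
from h import *
o=ctrl.get_obs();im,d=ctrl.get_image("wrist");cv2.imwrite(f"pics/{sys.argv[1]}.png",im[:,:,::-1]);P=pts("wrist",d,o)
A=R.from_quat(o["tool_rot"]).as_matrix();T=(P-o["eef_pos"])@A*1000
k=(d>0)&(abs(T[...,0]-8)<14)&(abs(T[...,1])<17)&(T[...,2]>3)&(T[...,2]<66)
p=T[k];print("n",k.sum());p=p[abs(p[:,0]-np.median(p[:,0]))<5]
c,*_=np.linalg.lstsq(np.c_[np.ones(len(p)),p[:,1],p[:,2]],p[:,0],rcond=None);print("face x=a+b*y+c*z",np.round(c,4),np.std(p[:,0]-np.c_[np.ones(len(p)),p[:,1],p[:,2]]@c))
k=(d>0)&(T[...,0]>0)&(T[...,0]<20)&(abs(T[...,1])<30)&(T[...,2]>20)&(T[...,2]<75);q=T[k];
for zz in(25,35,45,55,65): s=q[abs(q[:,2]-zz)<4]; print(zz,np.round(np.percentile(s[:,1],[1,99]),1) if len(s) else None)
print("z max",np.percentile(q[:,2],99))
a=np.radians(80.4);X=np.array([np.cos(a),np.sin(a)]);Y=np.array([-np.sin(a),np.cos(a)])
w=P[...,:2]-[.5579,-.2086];x=w@X*1000;y=w@Y*1000;h=P[...,2]*1000
for nm,k,f in(("fixed",(h>56)&(h<70)&(abs(y+30)<15),98),("mov",(h>55)&(h<70)&(abs(y-30)<14),2)):
    b=np.array([(c,np.percentile(y[k&(abs(x-c)<2)],f)) for c in np.arange(-40,42,4) if (k&(abs(x-c)<2)).sum()>15])
    if len(b)>3: print(nm,np.round(np.polyfit(b[:,0],b[:,1],1),3),np.round(b[:,1],1),np.round(np.percentile(x[k],[.5,99.5]),1))
E
python3 pc.py w5; python3 plan.py 560.8 -209.1 262 -9.6 0
```

```text
clock: 19.0
eef_pos: [0.561, -0.2098, 0.2545]
tool_rot: [0.997, -0.083, -0.001, 0.001]
contact_force: [-0.1, 0.5, -1.4]
width: 0.039
finger_force: 40.6
n 2530
face x=a+b*y+c*z [ 6.2443e+00  5.0000e-04 -9.0000e-04] 0.24044460828110906
25 [-19.4  18.9]
35 [-19.3  19.1]
45 [-19.2  19.2]
55 [-19.   19.2]
65 [-19.1  19. ]
z max 65.9097854023157
fixed [ 4.0000e-03 -2.1302e+01] [-21.5 -21.5 -21.2 -21.4 -21.4 -21.3 -21.5 -21.3 -21.4 -21.2 -21.3 -21.2
 -21.3 -21.3 -21.3 -21.3 -21.1 -21.1 -21.2 -21.2 -21.1] [-44.3  43.7]
mov [1.0000e-03 2.0807e+01] [20.8 21.2 20.8 20.8 20.8 20.8 20.6 20.6 20.8 20.8 20.5 20.8 20.7 20.9
 20.8 20.8 20.9 20.9 20.6 21.1 20.9] [-44.7 264.6]
clock 19.05 tool x bearing -9.5 z axis [-1.8e-03 -8.0e-04 -1.0e+00] q [-2.05e+01  1.56e+01  1.09e+01  8.54e+01 -1.00e-01  1.69e+02]
shift [ 0.2 -0.6 -7.5] rows 1 each [ 0.2 -0.6 -7.5] F [-0.6  0.2 -1.8] w 0.0388 ff 40.6
turn [0.06 0.09 0.1 ]
```

View pics/w5.png

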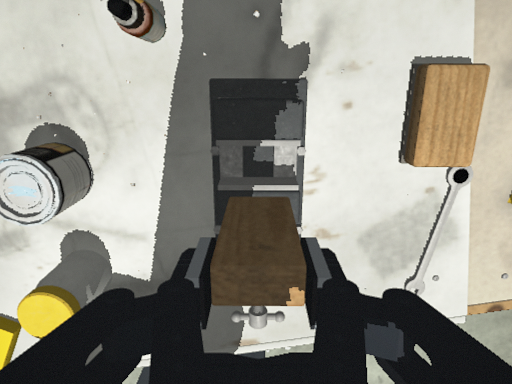

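The piece hangs square in the gripper; its wide face is parallel to the jaws at (257,250), and the gap lies directly beneath it. I lower it in stages.

```bash
python3 -m inch '[1,0.8,-0.3,35,0,0,0.1, 1,0,0,35,0,0,0, 1,0,0,30,0,0,0, 1,0,0,0,0,0,0, 1,0,0,0,0,0,0]'; python3 plan.py 561.8 -209.5 91 -9.6 0; python3 pc.py w6
```

```text
clock: 19.55
eef_pos: [0.5604, -0.2094, 0.1552]
tool_rot: [0.996, -0.084, -0.001, 0.0]
contact_force: [0.5, -0.2, 0.5]
width: 0.0391
finger_force: 40.6
clock 19.55 tool x bearing -9.67 z axis [-2.4e-03 -6.0e-04 -1.0e+00] q [-2.050e+01  1.580e+01 -1.300e+00  7.310e+01 -1.000e-01  1.692e+02]
shift [ 1.5 -0.2 64.2] rows 2 each [ 0.8 -0.1 32.1] F [ 0.5 -0.2  0.5] w 0.0391 ff 40.6
turn [ 0.06  0.13 -0.07]
n 2522
face x=a+b*y+c*z [ 6.2258e+00  5.0000e-04 -7.0000e-04] 0.243362805041354
25 [-19.4  19.1]
35 [-19.2  19.2]
45 [-19.3  19.2]
55 [-19.2  19.4]
65 [-19.1  19.1]
z max 66.09899748988788
fixed [  0.    -21.636] [-21.7 -21.6 -21.6 -21.6 -21.7 -21.6 -21.7 -21.7 -21.6 -21.8 -21.6 -21.7
 -21.5 -21.5 -21.6 -21.7 -21.6 -21.7 -21.6 -21.6 -21.6] [-44.1  43.5]
mov [1.0000e-03 2.0705e+01] [20.6 20.7 20.6 20.7 20.8 20.8 20.7] [-44.9 204.2]
```

```bash
python3 -m inch '[1,1.5,0,0,0,0.1,0, 1,0,0,20,0,0,0, 1,0,0,20,0,0,0, 1,0,0,14,0,0,0, 1,0,0,0,0,0,0, 1,0,0,0,0,0,0]'; python3 plan.py 562 -209.5 91 -9.6 0
```

```text
clock: 20.2
eef_pos: [0.5624, -0.21, 0.1017]
tool_rot: [0.996, -0.085, 0.001, 0.001]
contact_force: [0.3, -0.3, 0.8]
width: 0.0389
finger_force: 40.7
clock 20.2 tool x bearing -9.7 z axis [ 9.0e-04 -1.5e-03 -1.0e+00] q [-2.040e+01  1.680e+01 -6.600e+00  6.650e+01 -1.000e-01  1.693e+02]
shift [-0.5 -0.4 10.7] rows 1 each [-0.5 -0.4 10.7] F [ 0.3 -0.3  0.8] w 0.0389 ff 40.7
turn [ 0.08 -0.07 -0.1 ]
```

```bash
python3 -m inch '[1,-0.3,-0.3,6,0,0,0, 1,0,0,4.5,0,0,0, 1,0,0,0,0,0,0, 1,0,0,0,0,0,0, 1,0,0,0,0,0,0]'; python3 plan.py 562 -209.5 91 -9.6 0; python3 pc.py w7;python3 plan.py 562 -209.5 91 -9.6 0
```

```text
clock: 20.7
eef_pos: [0.5619, -0.2095, 0.0906]
tool_rot: [0.996, -0.085, 0.0, 0.001]
contact_force: [-0.2, -0.4, -0.7]
width: 0.0394
finger_force: 40.7
clock 20.7 tool x bearing -9.7 z axis [ 4.0e-04 -1.3e-03 -1.0e+00] q [-2.040e+01  1.710e+01 -7.700e+00  6.510e+01 -1.000e-01  1.693e+02]
shift [ 0.1 -0.  -0.4] rows 1 each [ 0.1 -0.  -0.4] F [-0.2 -0.4 -0.7] w 0.0394 ff 40.7
turn [ 0.07 -0.03 -0.1 ]
n 2956
face x=a+b*y+c*z [ 6.2007e+00  7.0000e-04 -6.0000e-04] 0.24549993158059935
25 [-27.6  27.4]
35 [-19.2  19.2]
45 [-19.   19.3]
55 [-19.   19.3]
65 [-19.6 -13.8]
z max 73.50733568553964
fixed [  0.    -21.603] [-21.5 -21.7 -21.7 -21.5 -21.7 -21.6 -21.6 -21.7 -21.6 -21.7 -21.6 -21.4
 -21.7 -21.7 -21.5 -21.5 -21.6 -21.6 -21.7 -21.6 -21.6] [-43.8  43. ]
clock 20.75 tool x bearing -9.7 z axis [ 5.0e-04 -1.3e-03 -1.0e+00] q [-2.040e+01  1.710e+01 -7.700e+00  6.510e+01 -1.000e-01  1.693e+02]
shift [ 0.1 -0.1 -0.4] rows 1 each [ 0.1 -0.1 -0.4] F [ 0.   0.3 -0.7] w 0.039 ff 40.7
turn [ 0.07 -0.04 -0.1 ]
```

View pics/w7.png

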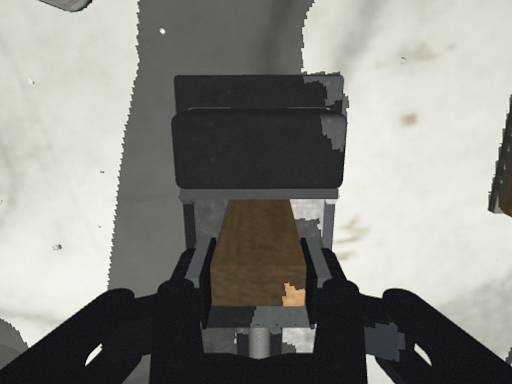

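The piece sits centred between the jaws, clear of both, with no contact force. Its axis is at column 258 and the jaw midpoint at 259.

```bash
python3 -c "
from rig import ctrl
print(ctrl.finish_job())"
```

```text
the job is handed in; nothing more can be done
None
```

The job is handed in: I stood the pine offcut on its end, let go and regripped it from above. It is now held upright and still, centred between the open jaws, about 6 mm above the bed. There is no sign of contact with the vice; the result of the judging was not shown.

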